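Load the bread slicer and shut its guard

TASK

Load the bread slicer: lay the long loaf in its open trough, lengthwise and flat on its base, and push it with the machine's pusher all the way under the cutting head until its end meets the stop, leaving the pusher right up against the loaf. Then swing the clear guard fully down over the trough and let go. Leave the two round buns and the steel shaker where they are.

Things in the scene. Friction and masses are not known exactly. Their poses are not given: they have to be found in the camera images.
- slicer: Grey bread slicer, fixed, placed and turned a little differently each time. Origin: on the table under the middle of its trough; y runs along the trough towards the cutting head, x points away from the robot to the guard's hinge, z up ('slicer x, y, z' below are in this frame, mm). Base plate x -110 to 90, y -200 to 340, 12 high.
- trough (a point): Centre of the open part of the trough floor: slicer (0, -25, 30). Side walls: inner faces at slicer x -37 and +37, 4 thick, 18 high above the floor (tops at z 48). The trough is open above from the pusher to slicer y 100, where the head begins.
- head_lip (a point): Middle of the lower front edge of the cutting head: slicer (0, 100, 115). The head is a grey box 180 wide in slicer x (-90 to 90), underside at z 115, top at z 260, overhanging the trough from y 100 on.
- stop (a point): Foot of the stop, on the trough floor: slicer (0, 200, 30). The stop is the flat upright face across the trough's end below the cutting head.
- loaf: The long loaf, rigid brown crust with pale slashes on top, 62 wide (its x), 150 long (its y), 68 high, 0.2 to 0.42 kg. Origin: centre of its flat underside. Its sides are upright up to 52 above the underside, the top is narrower. Its two ends are alike. At first it lies on the table on its base.
- pusher (a joint): Travel of the pusher in m (0 to 0.23): an upright aluminium plate across the trough, 64 wide, from 3 to 51 mm above the trough floor; its flat face towards the loaf is at slicer y = -150 mm + travel. Starts at 0 to 0.03; slides with about 2 N friction and stays where left.
- pusher_knob (a point): Centre of the top of the pusher's black upright knob: cylinder 18 across, 48 tall, outside the trough on the robot's side at slicer x -80, top at z 82, foot at z 34; 46 mm behind the pusher's face (slicer y = -196 + travel), moving with it. A flat bar at z 52 to 60 joins it to the plate, over the trough wall.
- guard (a joint): Angle of the clear guard in rad: 0 fully shut over the trough (hard stop); 1.4 to 1.7 at the start (swung up and back, away from the robot); limit 1.8. The hinge is stiff: the guard stays wherever it is left; about 1 to 6 N at the handle moves it.
- guard_handle (a point): Middle of the guard's handle: round bar 12 thick, 120 long, parallel to slicer y, 35 off the guard's front face on a leg at each end (29 clear behind it). Shut: at slicer (-89, -45, 115), in front of the guard. Open: the guard's top, legs upright. It circles the hinge at radius 164.5; gripped from above, the bar turns between the fingers.
- guard_hinge (a point): Point on the guard's hinge line, which is parallel to slicer y: slicer (66, -45, 60). The shut guard is 255 long in y, covers the trough before the head, top at z 132, front face at x -54; the pusher's knob stays outside, in front of it. From here the shut handle is 155 towards slicer -x and 55 up.
- bun_a: A round bun, 90 across, 53 high, on the table; origin at the centre of its underside. To be left alone.
- bun_b: Another round bun, the same. To be left alone.
- shaker: Round steel shaker, 66 across, 110 high; origin at the centre of its underside. To be left alone.

How it is judged (in metres and radians):
On the way, in this order (a step that is already met when the one before it is completed fails the run):
1. the loaf lies flat and lengthwise in the open trough, let go (x of loaf in the frame of slicer between -0.012 and 0.012 m and z of loaf in the frame of slicer between 0.024 and 0.036 m and angle between the y axis of loaf and the y axis of slicer, either way round below 0.12 rad and angle between loaf's own z axis and vertical below 0.12 rad and y of loaf in the frame of slicer between -0.09 and 0.1 m and contact force between the fingers and loaf below 0.3 N), for 0.2 s.
2. the loaf is pushed home to the stop under the head, the pusher up against it (x of loaf in the frame of slicer between -0.012 and 0.012 m and z of loaf in the frame of slicer between 0.024 and 0.036 m and angle between the y axis of loaf and the y axis of slicer, either way round below 0.12 rad and angle between loaf's own z axis and vertical below 0.12 rad and y of loaf in the frame of slicer between 0.119 and 0.132 m and value of joint pusher above 0.192 m), for 0.2 s.
3. the guard is fully down (value of joint guard below 0.05 rad), for 0.2 s.
At the end, for the whole second after the job is handed in: The loaf rests flat on the trough floor, lengthwise (within 0.12 rad), its end within 6 mm of the stop under the cutting head; the pusher stands against it (within about 8 mm); the guard is shut (under 0.05 rad); the two buns and the shaker have not been moved more than 40 mm (all of step 2 and value of joint guard below 0.05 rad and linear speed of loaf below 0.02 m/s); the robot touches nothing.
It fails at once if the round bun is moved more than 40 mm (distance of bun_a from where it was at the start of the episode above 0.04 m).
It fails at once if the round bun is moved more than 40 mm (distance of bun_b from where it was at the start of the episode above 0.04 m).
It fails at once if the shaker is moved more than 40 mm (distance of shaker from where it was at the start of the episode above 0.04 m).
It also fails if it takes over 72 s, if anything falls off the work surface, if the arm or the gripper's body presses on something with over 40 N, if the wrist force passes 120 N, or if a joint passes its speed limit or range.

ROBOT

A 6-joint arm with a two-finger parallel gripper is mounted at the origin on the work surface. World frame = base frame: x ahead of the robot, y to its left, z up, the work surface at z = 0. Lengths are in mm, angles in rad, forces in N, time in s.
With the tool pointing down it reaches from about 275 to 1000 mm from the base axis. Payload 8.4 kg.
Tool frame: the origin (TCP) lies between the finger pads; the fingertips stand 14 mm ahead of it and the grasp point (between the pads) lies 5 mm behind it (bot.tip_reach is the z of the fingertips in the tool frame, in mm); z points along the fingers, y is the line along which they close (so a half turn about z gives the same grasp; the last joint's range is limited). The gripper opens to 85 mm and grips with 20 to 120 N. Pads are 22 mm wide; open, the fingers measure 114 mm over their backs; the gripper's body (76 mm by 85 mm) begins 54 mm behind the grasp point. The pads swing forward as they close: fully open they stand 13 mm farther back than shut.
Start: joints at [-1.326, 0.353, 1.633, -0, 1.155, -0.002], TCP at [152.687, -606.065, 212.581] pointing down, gripper open.
Joint ranges: [-2.63, 2.63], [-0.92, 2.1], [0.06, 2.66], [-1.3, 4.44], [0, 2.69], [-3.02, 3.02]. Speed limits (rad/s): [2.22, 2.22, 2.79, 3.14, 3.14, 3.14].

INTERFACE

Orientations are given as a unit quaternion [x, y, z, w].
In Python, from plant import bot, eyes, workorder gives the robot as it stands.
- The arm moves only by the tool carry_out, never from a script. Its argument "commands" is a list of rows, each a list of 6 numbers: the shift along the world's x, y, z in mm, then the turn, a rotation vector about the world's x, y, z in rad. In form: [[x, y, z, ax, ay, az], ...]. A call has 1 to 8 rows; each row is the pose to reach, as a shift and turn from the pose commanded when the call began; what a row does not reach only later rows make up. A row lasts 1/12 s, in which the tool goes at most 41.7 mm and 7.16 degrees, less where a joint would pass 70% of its speed; a pose out of reach is approached as far as the arm can. A call with a gripper value outside its range is refused whole. "jaw" is the opening, from 0 (shut) to 1 (fully open), set as the call begins (left out, the last holds). The fingers move at their own pace and stop on an object; the grip force is fixed at half the most. Time passes only in rows, so rows that repeat a pose let the fingers close. It gives the time, the measured TCP pose, the force, the opening and the grip force at its end, in the units of the state.
- bot.state(): the state, without advancing time (a new reading comes with each control period).
- eyes.get_image(name): name is "scene" or "top" or "wrist"; returns a dict with "img" (480x640x3 uint8, red, green, blue), "K" (3x3 intrinsics, pixels), "rvec" (rotation vector, rad) and "tvec" (3), from world to camera coordinates, as OpenCV has them. Camera axes: x right, y down, z forward; pixel columns grow to the right and rows downward; lengths in mm; the calibration is good to about 2 mm. A picture is of the moment at which its call begins. There is no depth.
- workorder.close_job(): hands the job in; it is judged then, once.
The state is a dict: "time": time; "qpos": joint angles; "dq": joint speeds; "joint_efforts": joint torques, N m; "position": TCP position; "tool_rot": TCP orientation; "wrist_force": force on the tool from outside, world axes, zero at the start; "ft_torque": the same for the moment, N m; "grip_width": finger opening in mm; "gripper_force": force on a finger pad.
Only numpy, scipy, OpenCV 4.12 (cv2) and the standard library are available. Lean on these libraries where they do the work, as an engineer would, in place of code of your own. Each camera call takes 0.05 s, during which the arm holds its last target. There are 200 camera calls.

## Working session

There is one attempt and no reset: what is moved stays moved. The work goes in short steps, Python scripts to look and compute and a tool call to move; the robot and the scene stay as the last step left them, time stands still between calls to the robot, and variables do not carry over. Pictures are saved under pics/ and viewed, at most 10 in all, crops included, and the job is handed in when it is done.

Besides the shell and the picture viewer there is one more tool, called after ">>>" by a JSON object that holds its "name" and its "arguments". carry_out: Moves the arm, as the interface text tells. Its arguments: {"type":"object","properties":{"commands":{"type":"array","items":{"type":"array","items":{"type":"number"}}},"jaw":{"type":"number"}},"required":["commands"]}

```bash
mkdir -p pics; ls; cat > h.py <<'E'
import cv2, numpy as np
from plant import bot, eyes, workorder
def snap(n, f=None):
    d=eyes.get_image(n); 
    if f: cv2.imwrite('pics/'+f,cv2.cvtColor(d['img'],cv2.COLOR_RGB2BGR))
    return d
def ray(d,uv):
    R=cv2.Rodrigues(np.array(d['rvec'],float))[0]; t=np.array(d['tvec'],float).ravel()
    c=-R.T@t; v=R.T@np.linalg.inv(np.array(d['K']))@np.array([uv[0],uv[1],1.]); return c,v
def onz(d,uv,z):
    c,v=ray(d,uv); return c+v*(z-c[2])/v[2]
def proj(d,p):
    return cv2.projectPoints(np.array(p,float).reshape(-1,3),np.array(d['rvec'],float),np.array(d['tvec'],float),np.array(d['K'],float),None)[0].reshape(-1,2)
def tri(d1,u1,d2,u2):
    c1,v1=ray(d1,u1);c2,v2=ray(d2,u2);s=np.linalg.lstsq(np.c_[v1,-v2],c2-c1,rcond=None)[0]
    a=c1+s[0]*v1;b=c2+s[1]*v2;return (a+b)/2,np.linalg.norm(a-b)
E
python3 - <<'E'
from h import *
import pickle
o={n:snap(n,n+'0.png') for n in('scene','top')}
pickle.dump(o,open('v0.pkl','wb'))
for n in o:
    print(n,o[n]['K'],ray(o[n],(320,240)))
print(bot.state())
E
```

```text
pics
scene [[437.77776572   0.         329.90331722]
 [  0.         437.77776572 231.70143881]
 [  0.           0.           1.        ]] (array([ 987.48276301,  -47.10261956, 1121.31618824]), array([-0.37636873, -0.06446756, -0.92469541]))
top [[443.98335746   0.         320.62778661]
 [  0.         443.98335746 245.93254423]
 [  0.           0.           1.        ]] (array([ 482.71873984,  -91.55066726, 1092.32647483]), array([ 0.06943722, -0.02660573, -0.99732199]))
{'time': 0.1, 'qpos': array([-1.32638562e+00,  3.53616973e-01,  1.63405574e+00,  2.01613090e-05,
        1.15523231e+00, -2.41200230e-03]), 'dq': array([-0.00074983, -0.00109421, -0.00150757,  0.00015619, -0.00248897,
       -0.00099055]), 'joint_efforts': array([-4.70480536e-04, -6.06360912e+01, -3.42820215e+01, -7.31413820e-05,
        3.91290116e-03,  2.81984637e-05]), 'position': array([ 152.58976484, -605.60940619,  211.91471936]), 'tool_rot': array([ 9.92394767e-01,  1.23094257e-01, -7.00519448e-05, -6.52501656e-04]), 'wrist_force': array([ 0.12134902, -0.67079958, -0.06066633]), 'ft_torque': array([ 0.03965286, -0.00908034, -0.03037522]), 'gripper_force': 0.0, 'grip_width': 85.12343428739904}
```

View pics/top0.png

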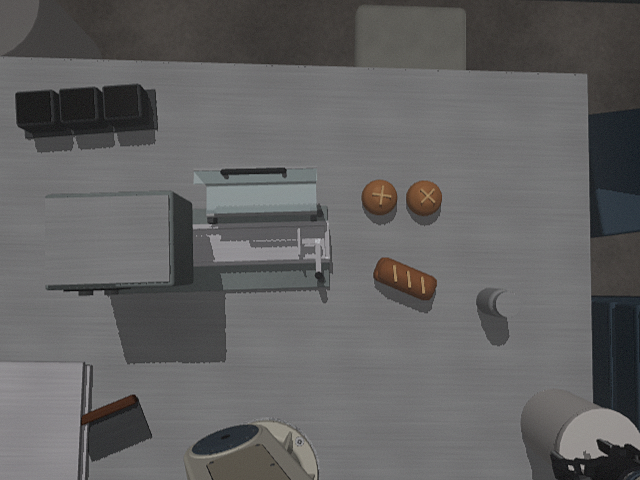

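View pics/scene0.png

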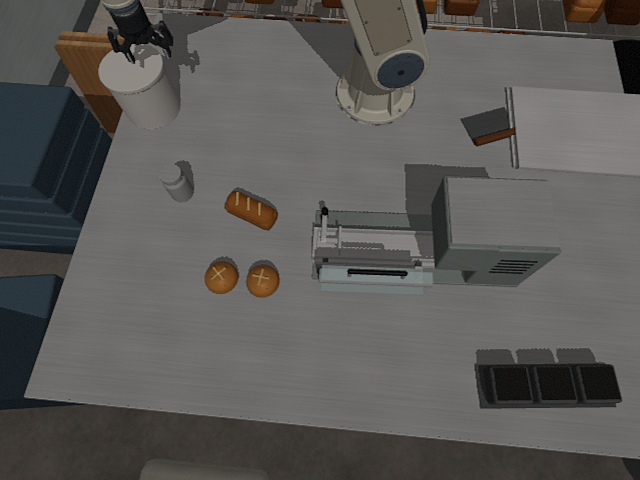

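The top view looks along +x up and +y left. It shows the loaf at about (405,278), the knob top at (319,275), the handle from (222,172) to (286,171), and the head's front top edge at x≈168. In the scene view the loaf is at (251,209), the knob at (324,210) and the handle from (348,272) to (407,273).

```bash
python3 - <<'E'
from h import *
import pickle
o=pickle.load(open('v0.pkl','rb'))
T,S=o['top'],o['scene']
def blob(d,m,box):
    x0,y0,x1,y1=box; k=np.zeros(m.shape,np.uint8);k[y0:y1,x0:x1]=m[y0:y1,x0:x1]
    c=max(cv2.findContours(k,0,cv2.CHAIN_APPROX_NONE)[0],key=cv2.contourArea)
    M=cv2.moments(k,True); return np.array([M['m10']/M['m00'],M['m01']/M['m00']]),cv2.minAreaRect(c),c[:,0].min(0),c[:,0].max(0)
def brown(d):
    h=cv2.cvtColor(d['img'],cv2.COLOR_RGB2HSV); return ((h[...,0]<22)&(h[...,1]>80)&(h[...,2]>60)).astype(np.uint8)
def dark(d,t=45): return (d['img'].max(2)<t).astype(np.uint8)
b=blob(T,cv2.morphologyEx(brown(T),3,np.ones((7,7))),(365,245,445,310)); print('loaf T',b)
for z in(40,60): print([onz(T,p,z).round(0) for p in cv2.boxPoints(b[1])])
b2=blob(S,cv2.morphologyEx(brown(S),3,np.ones((7,7))),(215,180,285,235)); print('loaf S',b2[:2])
print('loaf tri',tri(T,b[0],S,b2[0]))
hT=blob(T,dark(T),(210,160,300,182));hS=blob(S,dark(S),(340,262,415,282));print('handle',hT,hS)
print('handle tri',tri(T,hT[0],S,hS[0]))
ends=[(hT[2],hS[2]),(hT[3],hS[3])]
kT=blob(T,dark(T,60),(312,268,328,284));kS=blob(S,dark(S,60),(316,200,332,218));print('knob',kT,kS,onz(T,kT[0],75))
print('knob tri',tri(T,kT[0],S,kS[0]))
for n,d,(x0,y0,x1,y1) in(('zT',T,(150,150,340,300)),('zS',S,(300,190,450,300))):
    c=cv2.resize(d['img'][y0:y1,x0:x1],None,fx=4,fy=4,interpolation=cv2.INTER_CUBIC);cv2.imwrite(f'pics/{n}.png',c[:600,:800,::-1])
print(bot.state()['tool_rot'])
for n in('bunsT',):
    for box in((355,175,400,220),(402,175,447,220)):
        q=blob(T,brown(T),box);print(q[0],onz(T,q[0],25))
E
```

```text
loaf T (array([404.98391421, 278.07573727]), ((404.7412414550781, 278.4421691894531), (63.18329620361328, 25.327892303466797), 23.38521957397461), array([374, 258], dtype=int32), array([436, 299], dtype=int32))
[array([ 469., -242.,   40.]), array([ 525., -265.,   40.]), array([ 468., -404.,   40.]), array([ 412., -381.,   40.])]
[array([ 469., -239.,   60.]), array([ 524., -262.,   60.]), array([ 468., -398.,   60.]), array([ 413., -375.,   60.])]
loaf S (array([250.63902848, 210.06365159]), ((250.7730712890625, 209.93109130859375), (53.3341064453125, 23.800209045410156), 25.64100456237793))
loaf tri (array([ 469.03015259, -325.7890951 ,   26.75176427]), np.float64(1.0911054616901439))
handle (array([252.98141264, 171.07434944]), ((252.99940490722656, 170.97561645507812), (4.77906608581543, 64.0784912109375), 88.60282135009766), array([221, 168], dtype=int32), array([285, 174], dtype=int32)) (array([377.05017921, 272.05017921]), ((377.0177307128906, 272.0391540527344), (58.149314880371094, 4.688840866088867), 2.2025980949401855), array([348, 269], dtype=int32), array([406, 275], dtype=int32))
handle tri (array([680.16069044,  21.36101202, 208.0993263 ]), np.float64(0.8001792720741411))
knob (array([319.6025641 , 276.65384615]), ((319.6000061035156, 277.29998779296875), (11.067971229553223, 7.905693054199219), 71.56504821777344), array([315, 272], dtype=int32), array([324, 282], dtype=int32)) (array([323.57377049, 211.08196721]), ((323.5, 211.5), (11.0, 7.0), 90.0), array([320, 206], dtype=int32), array([327, 217], dtype=int32)) [ 469.52689572 -119.28386857   75.        ]
knob tri (array([ 469.30941435, -119.93305635,   57.14151578]), np.float64(0.32581063811944266))
[ 9.92394767e-01  1.23094257e-01 -7.00519448e-05 -6.52501656e-04]
[378.98448811 196.84798345] [ 665.09579233 -261.68545806   25.        ]
[423.77412731 197.52669405] [ 665.91992647 -371.44563007   25.        ]
```

View pics/zT.png

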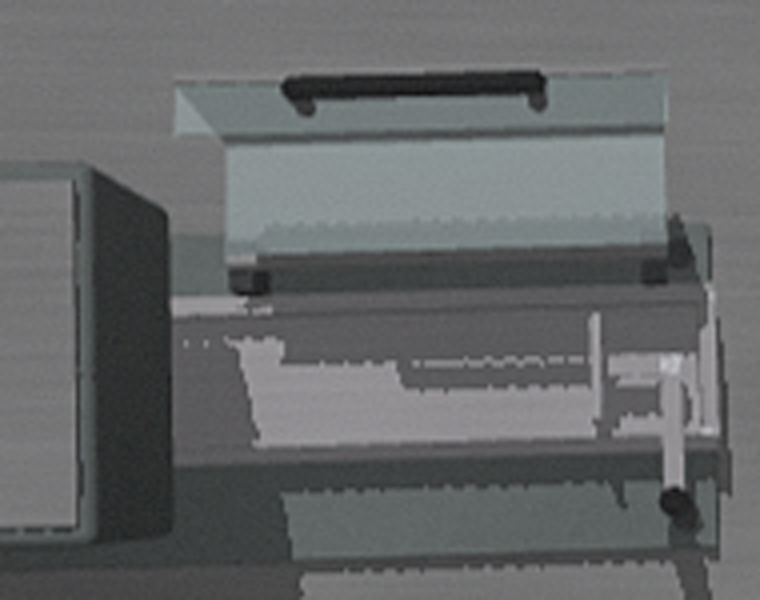

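The zoomed view shows the trough clear, the pusher plate near crop (596,375), the knob at (678,500), and the guard open with its handle from (285,85) to (545,80). I'll move the wrist camera over the slicer for a finer measurement.

>>> {"name": "carry_out", "arguments": {"commands": [[19,33,14,0,0,0.11],[38,66,28,0,0,0.22],[57,99,42,0,0,0.33],[76,132,56,0,0,0.44],[95,165,70,0,0,0.55],[114,198,84,0,0,0.66],[133,231,98,0,0,0.77],[152,264,112,0,0,0.88]]}}

```text
time: 0.77
position: [305.0, -340.2, 325.1]
tool_rot: [0.844, 0.536, 0.0, -0.0]
wrist_force: [1.3, 0.0, 0.5]
grip_width: 85.7
gripper_force: 0.0
```

>>> {"name": "carry_out", "arguments": {"commands": [[19,33,14,0,0,0.11],[38,66,28,0,0,0.22],[57,99,42,0,0,0.33],[76,132,56,0,0,0.44],[95,165,70,0,0,0.44],[114,198,84,0,0,0.44],[133,231,98,0,0,0.44],[152,264,112,0,0,0.44]]}}

```text
time: 1.43
position: [457.0, -76.1, 437.2]
tool_rot: [0.708, 0.706, -0.0, 0.0]
wrist_force: [1.6, -0.2, 0.5]
grip_width: 85.3
gripper_force: 0.0
```

```bash
python3 - <<'E'
from h import *
import pickle
d=snap('wrist','w1.png');pickle.dump(d,open('w1.pkl','wb'))
s=bot.state();print(s['time'],s['position'],s['tool_rot'],s['qpos'],ray(d,(320,240)),d['K'])
E
```

```text
1.4833 [460.64824047 -71.21029464 439.60985914] [7.07533482e-01 7.06673657e-01 2.91238306e-03 4.82165415e-04] [-0.15981228 -0.05192582  1.62642665  0.00415456  1.56289681 -0.1586204 ] (array([457.61716938,   3.0340741 , 598.71182178]), array([ 0.01236759, -0.30817496, -0.95135147])) [[356.68137919   0.         315.08038866]
 [  0.         356.68137919 240.72572563]
 [  0.           0.           1.        ]]
```

View pics/w1.png

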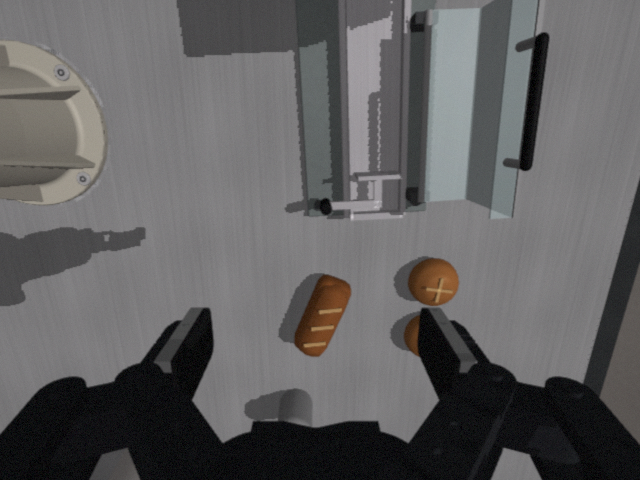

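The wrist view shows the trough walls at columns 345–410, the knob at (325,206), and the handle from (543,35) to (526,168). The loaf is at (323,315). One closer, still shot will do.

>>> {"name": "carry_out", "arguments": {"commands": [[12,4,-35,0,0,0],[24,8,-70,0,0,0],[36,12,-105,0,0,0],[48,16,-140,0,0,0],[48,16,-140,0,0,0],[48,16,-140,0,0,0]]}}

```text
time: 1.98
position: [503.5, -61.8, 295.1]
tool_rot: [0.708, 0.706, -0.001, -0.002]
wrist_force: [0.8, -0.6, 0.9]
grip_width: 85.5
gripper_force: 0.0
```

```bash
python3 - <<'E'
from h import *
import pickle
d=snap('wrist','w2.png');pickle.dump(d,open('w2.pkl','wb'))
s=bot.state();print(s['time'],s['position'],s['tool_rot'],ray(d,(320,240)))
g=cv2.cvtColor(d['img'],cv2.COLOR_RGB2GRAY)
cv2.imwrite('pics/w2z.png',cv2.resize(d['img'][0:300,220:620,::-1],None,fx=2,fy=2,interpolation=cv2.INTER_CUBIC))
L=cv2.createLineSegmentDetector().detect(g)[0][:,0]
for l in L:
    if np.hypot(l[2]-l[0],l[3]-l[1])>40 and l[1]<300: print(l.round(1))
E
```

```text
2.0333 [504.48442385 -62.19092172 297.06304775] [ 7.08436031e-01  7.05774824e-01 -3.88810460e-04 -3.69959884e-04] (array([504.90191469,  17.24444047, 456.60040858]), array([ 0.00806978, -0.30760664, -0.95158153]))
[559.6 209.4 592.6   8.9]
[617.5   5.5 579.7 211.9]
[388.1 205.3 329.4 208.3]
[583.5  29.2 556.9 195.8]
[350.6 237.2 296.9 238.6]
[554.2 213.1 544.1 276.8]
[390.8  14.4 388.4 203.1]
[428.6   4.3 419.1 235.7]
[553.7 195.5 579.5  31.7]
[540.9 275.7 551.2 211.8]
[374.5 251.  329.3 253.3]
[395.5 231.9 399.7  24.4]
[312.    8.1 321.1 203. ]
[5.468e+02 5.000e-01 5.137e+02 2.570e+02]
[4.731e+02 2.356e+02 4.943e+02 4.000e-01]
[ 97.8 278.6  55.9 294. ]
[  4.9 181.9   1.9 139.3]
[512.  257.9 473.9 235.5]
[325.6 261.2 389.4 258.4]
[252.9  36.8 271.  229.3]
[303.    0.6 315.4 235.7]
[385.4 199.4 387.2   0.6]
[424.4 239.1 470.6 235.5]
```

View pics/w2z.png

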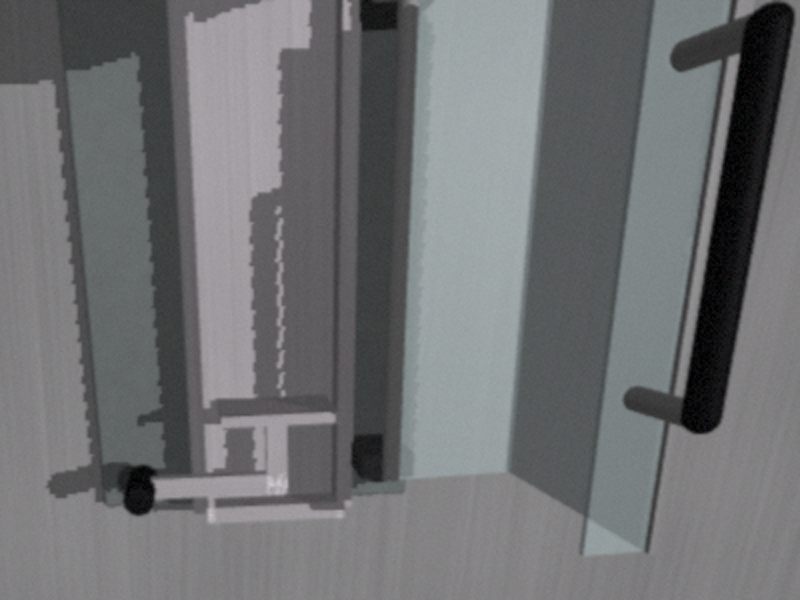

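The closer view shows the trough walls as bands at crop x 165–205 (robot side) and 335–357 (hinge side). The pusher plate is at crop y≈418, the knob at (140,490) and the handle from (770,20) to (703,420).

```bash
python3 - <<'E'
from h import *
import pickle
d=pickle.load(open('w2.pkl','rb'))
L={'base':(252.9,36.8,271,229.3),'LwO':(303,.6,315.4,235.7),'LwI':(312,8.1,321.1,203),'R1':(385.4,199.4,387.2,.6),'R2':(390.8,14.4,388.4,203.1),'R3':(395.5,231.9,399.7,24.4),'guardroot':(428.6,4.3,419.1,235.7)}
for n,l in L.items():
    for z in ((12,) if n=='base' else (30,48) if n[0] in'LR' else (60,)):
        a=onz(d,l[:2],z);b=onz(d,l[2:],z)
        v=b-a; v*=np.sign(v[1]); ang=np.degrees(np.arctan2(v[1],v[0]))
        print(n,z,'x@y=-100,0,100',[(a[0]+(yy-a[1])*v[0]/v[1]).round(1) for yy in(-100,0,100)],'ang',ang.round(2))
# pusher plate top edges z=81 front, knob top
P={'plateL':((220+331/2),206),'knobtop':(220+140/2,490/2)}
k=(d['img'][210:275,270:310].max(2)<45).astype(np.uint8);M=cv2.moments(k,True);print('knob c',270+M['m10']/M['m00'],210+M['m01']/M['m00'])
print('knob82',onz(d,(290.5,243),82))
for n,l in {'pf':(388.1,205.3,329.4,208.3),'bar':(350.6,237.2,296.9,238.6),'troughend':(325.6,261.2,389.4,258.4)}.items():
    print(n,onz(d,l[:2],81).round(1),onz(d,l[2:],81).round(1), onz(d,l[:2],48).round(1),onz(d,l[2:],48).round(1),onz(d,l[:2],30).round(1),onz(d,l[2:],30).round(1))
# handle triang with top
o=pickle.load(open('v0.pkl','rb'));hw=((603+568.5)/2,(10+207)/2)
m=(d['img'][0:230,540:630].max(2)<40).astype(np.uint8);M=cv2.moments(m,True);c=(540+M['m10']/M['m00'],M['m01']/M['m00']);print(c)
print(tri(d,c,o['top'],(252.98,171.07)),tri(d,c,o['scene'],(377.05,272.05)))
# head lip & head top in top/scene views
g=cv2.cvtColor(o['top']['img'],cv2.COLOR_RGB2GRAY)
for l in cv2.createLineSegmentDetector().detect(g)[0][:,0]:
    if np.hypot(l[2]-l[0],l[3]-l[1])>30 and 30<l[0]<340 and 150<l[1]<300: print(l.round(1),[onz(o['top'],l[i:i+2],z)[:2].round(1).tolist() for z in(12,48,115,260) for i in(0,2)])
E
```

```text
base 12 x@y=-100,0,100 [np.float64(444.5), np.float64(439.6), np.float64(434.7)] ang 92.8
LwO 30 x@y=-100,0,100 [np.float64(502.0), np.float64(497.3), np.float64(492.6)] ang 92.72
LwO 48 x@y=-100,0,100 [np.float64(502.4), np.float64(497.7), np.float64(492.9)] ang 92.72
LwI 30 x@y=-100,0,100 [np.float64(511.1), np.float64(506.3), np.float64(501.5)] ang 92.74
LwI 48 x@y=-100,0,100 [np.float64(511.1), np.float64(506.3), np.float64(501.5)] ang 92.74
R1 30 x@y=-100,0,100 [np.float64(589.2), np.float64(584.3), np.float64(579.4)] ang 92.79
R1 48 x@y=-100,0,100 [np.float64(585.8), np.float64(581.0), np.float64(576.1)] ang 92.79
R2 30 x@y=-100,0,100 [np.float64(592.8), np.float64(588.0), np.float64(583.2)] ang 92.74
R2 48 x@y=-100,0,100 [np.float64(589.3), np.float64(584.6), np.float64(579.8)] ang 92.74
R3 30 x@y=-100,0,100 [np.float64(602.1), np.float64(597.4), np.float64(592.7)] ang 92.7
R3 48 x@y=-100,0,100 [np.float64(598.2), np.float64(593.5), np.float64(588.8)] ang 92.7
guardroot 60 x@y=-100,0,100 [np.float64(623.2), np.float64(618.4), np.float64(613.6)] ang 92.73
knob c 288.29941860465
[... 3557 characters left out ...]
[446.9, -108.2], [439.4, 89.0], [449.2, -107.1], [445.8, 62.2], [454.2, -104.8]]
[165.6 194.5  44.4 197.6] [[661.3, 256.6], [647.0, 545.5], [655.3, 245.0], [641.6, 524.3], [644.2, 223.4], [631.4, 484.8], [620.3, 176.7], [609.3, 399.3]]
[ 46.8 193.3 116.9 191.6] [[657.6, 540.2], [665.7, 373.8], [651.8, 519.1], [659.6, 358.3], [640.9, 479.9], [648.3, 329.4], [617.5, 395.1], [623.7, 267.0]]
[196.9 291.6 163.1 292. ] [[427.8, 173.5], [425.4, 253.8], [429.6, 164.7], [427.3, 242.3], [433.0, 148.2], [430.9, 220.9], [440.4, 112.7], [438.6, 174.5]]
[275.6 204.5 306.9 203.5] [[642.7, -10.4], [646.9, -86.6], [637.4, -13.1], [641.5, -86.8], [627.5, -18.1], [631.3, -87.1], [606.0, -29.0], [609.2, -87.8]]
```

Slicer origin comes out at about (543, 60) with yaw about +0.048 rad, and the guard angle is about 1.67. The loaf is at (469,-324) with its long axis at 67.7°, so I'll fetch it now.

>>> {"name": "carry_out", "arguments": {"commands": [[-4.5,-32.75,-18.4,0,0,-0.048],[-9,-65.5,-36.8,0,0,-0.096],[-13.5,-98.25,-55,0,0,-0.144],[-18,-131,-73.5,0,0,-0.192],[-22.5,-163.75,-92,0,0,-0.24],[-27,-196.5,-110,0,0,-0.288],[-31.5,-229,-128.5,0,0,-0.336],[-36,-262,-147,0,0,-0.384]], "jaw": 1}}

```text
time: 2.7
position: [469.3, -327.0, 151.9]
tool_rot: [0.831, 0.556, 0.001, 0.002]
wrist_force: [0.0, -0.2, 0.2]
grip_width: 85.1
gripper_force: 0.0
```

```bash
python3 - <<'E'
from h import *
import pickle
eyes.get_image('top');eyes.get_image('top')
d=snap('wrist');s=bot.state();print(s['time'],s['position'],s['tool_rot'],bot.tip_reach)
h=cv2.cvtColor(d['img'],cv2.COLOR_RGB2HSV);m=((h[...,0]<22)&(h[...,1]>80)&(h[...,2]>60)).astype(np.uint8)
m=cv2.morphologyEx(m,cv2.MORPH_CLOSE,np.ones((15,15)))
for c in cv2.findContours(m,0,2)[0]:
    if cv2.contourArea(c)>800:
        b=cv2.boxPoints(cv2.minAreaRect(c));print(cv2.contourArea(c),cv2.boundingRect(c))
        p=np.float32([onz(d,q[0],45)[:2] for q in c]);r=cv2.minAreaRect(p);print(r)
E
```

```text
2.85 [ 468.36192725 -326.71896713  150.70016699] [8.31164460e-01 5.56026323e-01 1.27974506e-04 5.93211456e-04] 14.0
13346.0 (272, 127, 81, 186)
((468.00775146484375, -324.94122314453125), (148.25914001464844, 58.87761688232422), 68.09632110595703)
10165.0 (503, 126, 123, 108)
((653.37939453125, -364.1658935546875), (78.94501495361328, 90.63288116455078), 54.757728576660156)
11550.5 (468, 0, 135, 107)
((649.641845703125, -270.5338439941406), (63.808265686035156, 86.94902801513672), 67.4747085571289)
```

The wrist camera confirms the loaf at (468,-325), axis 68°. Descend and grip.

>>> {"name": "carry_out", "arguments": {"commands": [[0,0,-38,0,0,0],[0,0,-76,0,0,0],[0,0,-105,0,0,0],[0,0,-116,0,0,0],[0,0,-116,0,0,0],[0,0,-116,0,0,0]]}}

```text
time: 3.35
position: [469.9, -324.3, 35.4]
tool_rot: [0.83, 0.558, 0.0, 0.001]
wrist_force: [0.9, 0.4, 1.1]
grip_width: 85.4
gripper_force: 0.0
```

>>> {"name": "carry_out", "arguments": {"commands": [[0,0,0,0,0,0],[0,0,0,0,0,0],[0,0,0,0,0,0],[0,0,0,0,0,0],[0,0,0,0,0,0],[0,0,0,0,0,0],[0,0,0,0,0,0],[0,0,0,0,0,0]], "jaw": 0}}

```text
time: 4.02
position: [469.2, -324.4, 35.1]
tool_rot: [0.83, 0.558, 0.0, 0.001]
wrist_force: [-3.4, 1.4, 11.1]
grip_width: 40.6
gripper_force: 59.7
```

Grip width of 40.6 is less than the 62 expected, so I'll look.

```bash
python3 - <<'E'
from h import *
a=snap('scene')['img'][130:280,150:350];b=snap('wrist')['img'];c=snap('top')['img'][220:330,330:480]
a=cv2.resize(a,(400,300),interpolation=cv2.INTER_CUBIC);b=cv2.resize(b,(400,300));c=cv2.resize(c,(400,293),interpolation=cv2.INTER_CUBIC)
cv2.imwrite('pics/g1.png',np.vstack([np.hstack([a,b]),np.hstack([c,c*0])])[:600,:,::-1])
s=bot.state();print(s['grip_width'],s['gripper_force'],s['wrist_force'],s['position'])
E
```

```text
40.91667797481176 59.68628525733948 [-2.97342598  1.64200029 10.21042399] [ 469.22361066 -324.42483632   35.1231754 ]
```

View pics/g1.png

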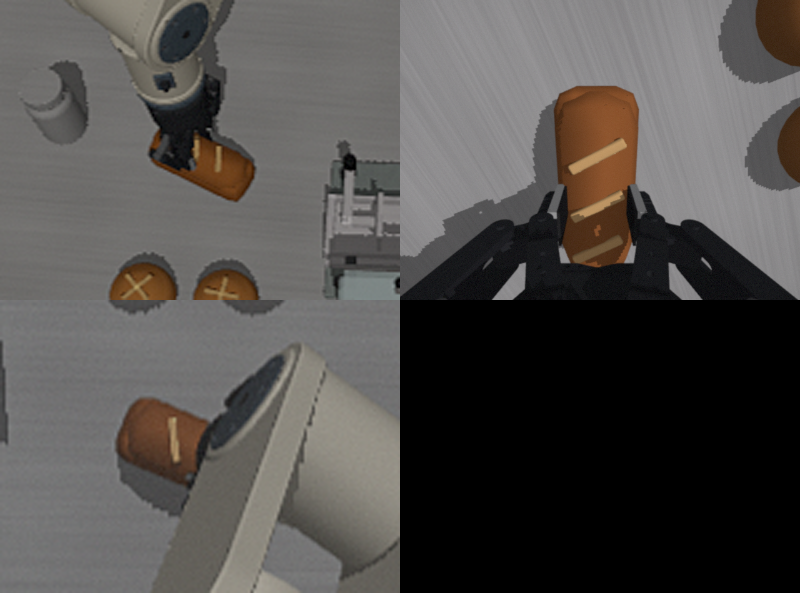

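The pads rode onto the loaf's narrower top. Reopen, go 9 mm lower and regrip.

>>> {"name": "carry_out", "arguments": {"commands": [[0,0,0,0,0,0],[0,0,0,0,0,0],[0,0,0,0,0,0],[0,0,-5,0,0,0],[0,0,-9,0,0,0],[0,0,-9,0,0,0]], "jaw": 1}}

```text
time: 4.67
position: [468.0, -323.6, 23.5]
tool_rot: [0.83, 0.558, -0.0, -0.001]
wrist_force: [0.3, 0.6, -0.1]
grip_width: 85.0
gripper_force: 0.0
```

>>> {"name": "carry_out", "arguments": {"commands": [[0,0,0,0,0,0],[0,0,0,0,0,0],[0,0,0,0,0,0],[0,0,0,0,0,0],[0,0,0,0,0,0],[0,0,0,0,0,0]], "jaw": 0}}

```text
time: 5.17
position: [468.7, -324.1, 25.1]
tool_rot: [0.83, 0.558, 0.0, 0.0]
wrist_force: [-1.1, 1.0, 6.7]
grip_width: 59.2
gripper_force: 62.9
```

Better, but 59 suggests it is still on the shoulder. Go 5 mm lower and regrip.

>>> {"name": "carry_out", "arguments": {"commands": [[0,0,0,0,0,0],[0,0,0,0,0,0],[0,0,0,0,0,0],[0,0,-5,0,0,0],[0,0,-5,0,0,0]], "jaw": 1}}

```text
time: 5.58
position: [468.3, -323.8, 18.8]
tool_rot: [0.83, 0.558, -0.0, -0.0]
wrist_force: [-0.8, -0.6, 1.0]
grip_width: 85.5
gripper_force: 0.0
```

>>> {"name": "carry_out", "arguments": {"commands": [[0,0,0,0,0,0],[0,0,0,0,0,0],[0,0,0,0,0,0],[0,0,0,0,0,0],[0,0,0,0,0,0],[0,0,0,0,0,0]], "jaw": 0}}

```text
time: 6.08
position: [468.7, -324.1, 19.9]
tool_rot: [0.83, 0.558, 0.0, 0.0]
wrist_force: [-1.6, 0.7, 5.5]
grip_width: 59.8
gripper_force: 65.6
```

>>> {"name": "carry_out", "arguments": {"commands": [[0,0,10,0,0,0],[0,0,30,0,0,0],[0,0,60,0,0,0],[0,0,90,0,0,0],[0,0,110,0,0,0],[0,0,110,0,0,0]]}}

```text
time: 6.58
position: [470.9, -325.6, 134.3]
tool_rot: [0.83, 0.558, 0.001, 0.003]
wrist_force: [1.0, -0.6, -3.2]
grip_width: 59.7
gripper_force: 66.1
```

```bash
python3 - <<'E'
from h import *
a=snap('scene')['img'][130:280,150:350];b=snap('wrist')['img']
a=cv2.resize(a,(400,300),interpolation=cv2.INTER_CUBIC);b=cv2.resize(b,(400,300))
cv2.imwrite('pics/g2.png',np.hstack([a,b])[...,::-1])
s=bot.state();print(s['grip_width'],s['gripper_force'],s['wrist_force'],s['ft_torque'],s['position'])
E
```

```text
60.01121153713324 66.0990571975708 [-0.31579672 -0.24909678 -3.15085529] [0.02284305 0.01364304 0.06691111] [ 468.86927816 -324.17193738  130.21523001]
```

View pics/g2.png

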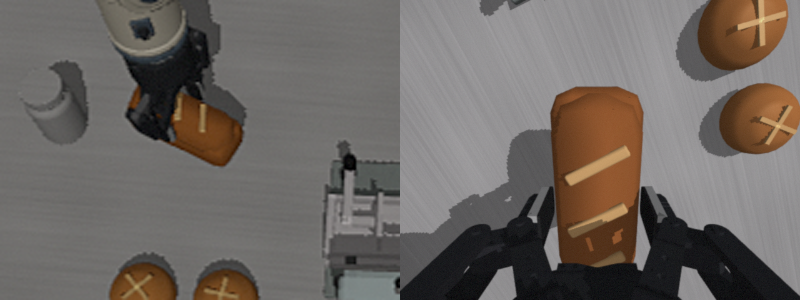

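The loaf is held square at 60 mm, level, weighing about 3.2 N. Carry it over the trough with underside near z 130.

>>> {"name": "carry_out", "arguments": {"commands": [[7,33,10,0,0,0.073],[14,68,20,0,0,0.146],[22,104,20,0,0,0.218],[30,140,20,0,0,0.291],[38,176,20,0,0,0.364],[46,212,20,0,0,0.436],[54,248,20,0,0,0.436],[61,284,20,0,0,0.436]]}}

```text
time: 7.35
position: [528.6, -38.2, 147.8]
tool_rot: [0.69, 0.724, -0.001, -0.001]
wrist_force: [1.4, -0.7, -2.5]
grip_width: 60.0
gripper_force: 66.1
```

>>> {"name": "carry_out", "arguments": {"commands": [[7,32,0,0,0,0],[12,54,0,0,0,0],[15,68,0,0,0,0],[15,68,0,0,0,0],[15,68,0,0,0,0]]}}

```text
time: 7.77
position: [543.5, 28.4, 147.9]
tool_rot: [0.689, 0.725, -0.001, -0.001]
wrist_force: [0.4, -0.6, -3.1]
grip_width: 59.8
gripper_force: 66.1
```

```bash
python3 - <<'E'
from h import *
import pickle
d=snap('wrist');t=snap('top');c=snap('scene');pickle.dump((d,t,c),open('v3.pkl','wb'))
a=cv2.resize(c['img'][160:300,290:450],(400,350),interpolation=cv2.INTER_CUBIC);b=cv2.resize(d['img'],(400,300))
b=np.vstack([b,np.zeros((50,400,3),np.uint8)])
cv2.imwrite('pics/g3.png',np.hstack([a,b])[...,::-1])
s=bot.state();print(s['time'],s['grip_width'],s['wrist_force'],s['position'],s['tool_rot'])
g=cv2.cvtColor(d['img'],cv2.COLOR_RGB2GRAY)
for l in cv2.createLineSegmentDetector().detect(g)[0][:,0]:
    if np.hypot(l[2]-l[0],l[3]-l[1])>40 and min(l[1],l[3])<200 and 150<l[0]<500:
        a,b=[onz(d,l[i:i+2],48) for i in(0,2)];v=b-a
        if abs(v[1])>3*abs(v[0]): print(l.round(1),'x@y100 z48',(a[0]+(100-a[1])*v[0]/v[1]).round(1),'z95',onz(d,l[:2],95).round(1)[:2],onz(d,l[2:],95).round(1)[:2],'slope',(v[0]/v[1]).round(3))
E
```

```text
7.9167 59.792991016486084 [-0.43565732  0.40211299 -2.89001688] [543.91115351  27.06825455 148.76500369] [ 6.90166997e-01  7.23649637e-01 -6.93434865e-04 -4.87408654e-04]
[386.9  94.5 393.7   8.1] x@y100 z48 588.2 z95 [578.9 125.3] [577.7 167.1] slope -0.028
[378.2   6.9 373.1 104.4] x@y100 z48 579.6 z95 [569.6 167.2] [571.7 119.8] slope -0.045
[266.5 141.9 261.4   6.9] x@y100 z48 505.5 z95 [512.   96.4] [508.8 164.2] slope -0.047
[428.5  99.2 408.9 308.3] x@y100 z48 617.3 z95 [602.4 124.1] [608.6  -6.9] slope -0.048
[258.8  91.8 261.  144.4] x@y100 z48 501.5 z95 [507.5 123.2] [508.8  94.9] slope -0.047
[478.4 364.4 529.4  68.1] x@y100 z48 682.4 z95 [663.9 -48.9] [654.9 142.5] slope -0.047
[268.3  91.8 270.  140.6] x@y100 z48 508.0 z95 [512.8 123.4] [514.   97.3] slope -0.047
[245.7   6.8 253.  148.1] x@y100 z48 495.7 z95 [500.7 163.9] [504.1  92.5] slope -0.049
[383.9 163.1 387.5 100.5] x@y100 z48 589.4 z95 [581.3  87.8] [579.5 122.2] slope -0.052
[265.2   8.1 268.1  86.9] x@y100 z48 508.1 z95 [510.8 163.8] [512.7 125.9] slope -0.049
[367.5 144.3 373.9   6.9] x@y100 z48 577.1 z95 [570.6  98. ] [567.4 167.1] slope -0.047
[181.8 114.2 186.8 159.4] x@y100 z48 447.6 z95 [463.9 109.2] [465.2  84.1] slope -0.052
[202.1 316.9 185.3 163. ] x@y100 z48 446.3 z95 [469.1 -20.7] [464.2  82. ] slope -0.048
[179.6 109.3 168.6   8.1] x@y100 z48 446.4 z95 [462.8 111.7] [460.4 161.3] slope -0.048
```

View pics/g3.png

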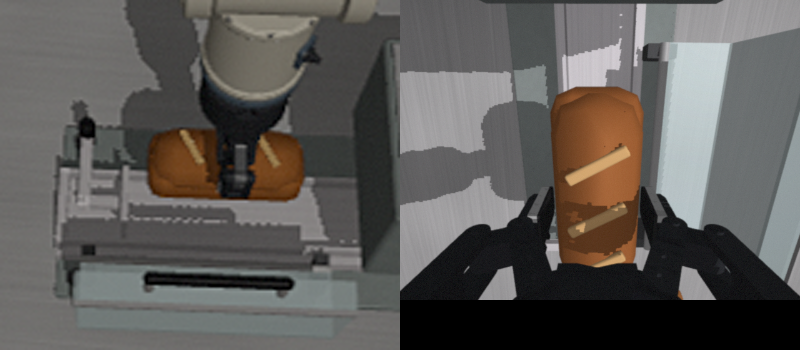

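The wall lines put the trough centre at x≈544.3 at this y. The loaf is at 544 and parallel to the trough, so I'll lower it.

>>> {"name": "carry_out", "arguments": {"commands": [[0,0,-35,0,0,0],[0,0,-65,0,0,0],[0,0,-82,0,0,0],[0,0,-88,0,0,0],[0,0,-90,0,0,0],[0,0,-92,0,0,0],[0,0,-92,0,0,0]]}}

```text
time: 8.5
position: [545.5, 27.6, 58.4]
tool_rot: [0.69, 0.724, 0.001, 0.001]
wrist_force: [-0.5, -0.2, -2.2]
grip_width: 60.3
gripper_force: 66.1
```

>>> {"name": "carry_out", "arguments": {"commands": [[0,0,-1,0,0,0],[0,0,-2,0,0,0],[0,0,-3,0,0,0]]}}

```text
time: 8.75
position: [545.3, 28.0, 55.3]
tool_rot: [0.69, 0.724, 0.001, 0.001]
wrist_force: [0.4, -0.1, -2.6]
grip_width: 60.1
gripper_force: 66.1
```

>>> {"name": "carry_out", "arguments": {"commands": [[0,0,-1,0,0,0],[0,0,-2,0,0,0],[0,0,-2,0,0,0]]}}

```text
time: 9.0
position: [544.6, 28.0, 52.5]
tool_rot: [0.69, 0.724, -0.0, -0.0]
wrist_force: [-0.1, 0.3, -3.0]
grip_width: 59.9
gripper_force: 66.1
```

>>> {"name": "carry_out", "arguments": {"commands": [[0,0,-1,0,0,0],[0,0,-2,0,0,0],[0,0,-2,0,0,0]]}}

```text
time: 9.25
position: [544.5, 27.9, 50.3]
tool_rot: [0.69, 0.724, -0.0, -0.0]
wrist_force: [-0.5, 0.4, -3.0]
grip_width: 60.1
gripper_force: 66.1
```

No wall contact, and the base is about at the floor. Release a little and retreat.

>>> {"name": "carry_out", "arguments": {"commands": [[0,0,0,0,0,0],[0,0,0,0,0,0],[0,0,0,0,0,0],[0,0,0,0,0,0]], "jaw": 0.9}}

```text
time: 9.58
position: [544.9, 27.9, 50.8]
tool_rot: [0.69, 0.724, 0.0, 0.0]
wrist_force: [-0.5, 0.9, 0.9]
grip_width: 76.5
gripper_force: 0.0
```

>>> {"name": "carry_out", "arguments": {"commands": [[0,0,15,0,0,0],[0,0,45,0,0,0],[0,0,85,0,0,0],[0,0,120,0,0,0],[0,-10,140,0,0,0],[0,-10,140,0,0,0]]}}

```text
time: 10.08
position: [547.7, 17.2, 195.8]
tool_rot: [0.69, 0.724, 0.003, 0.003]
wrist_force: [0.9, -0.4, -0.3]
grip_width: 77.0
gripper_force: 0.0
```

```bash
python3 - <<'E'
from h import *
import pickle
d=snap('wrist');c=snap('scene');t=snap('top');pickle.dump((d,t,c),open('v4.pkl','wb'))
a=cv2.resize(c['img'][160:300,290:450],(400,350),interpolation=cv2.INTER_CUBIC);b=cv2.resize(d['img'],(400,300))
b=np.vstack([b,np.zeros((50,400,3),np.uint8)])
cv2.imwrite('pics/g4.png',np.hstack([a,b])[...,::-1])
s=bot.state();print(s['time'],s['grip_width'],s['wrist_force'],s['position'],s['tool_rot'])
h=cv2.cvtColor(d['img'],cv2.COLOR_RGB2HSV);m=((h[...,0]<22)&(h[...,1]>80)&(h[...,2]>60)).astype(np.uint8)
m=cv2.morphologyEx(m,cv2.MORPH_CLOSE,np.ones((15,15)))
for q in cv2.findContours(m,0,2)[0]:
    if cv2.contourArea(q)>800:
        p=np.float32([onz(d,k[0],78)[:2] for k in q]);print(cv2.boundingRect(q),cv2.minAreaRect(p))
k=(d['img'].max(2)<45).astype(np.uint8)
for q in cv2.findContours(k,0,2)[0]:
    if 60<cv2.contourArea(q)<3000: r=cv2.boundingRect(q);cc=(r[0]+r[2]/2,r[1]+r[3]/2);print('dark',r,onz(d,cc,80)[:2])
E
```

```text
10.2333 76.88721616473603 [ 0.47119337 -0.47400884 -0.69799164] [544.24753292  17.91366939 190.13883518] [ 6.90080992e-01  7.23732124e-01 -9.96918498e-05 -1.64101562e-04]
(370, 405, 48, 34) ((635.1410522460938, -175.054443359375), (38.50497817993164, 41.30476379394531), 66.98576354980469)
(272, 118, 78, 179) ((544.88916015625, 27.63778305053711), (58.47657012939453, 146.03724670410156), 2.7944602966308594)
dark (360, 313, 17, 36) [601.20530922 -76.5851734 ]
dark (371, 65, 21, 23) [590.76944753 130.90277425]
```

View pics/g4.png

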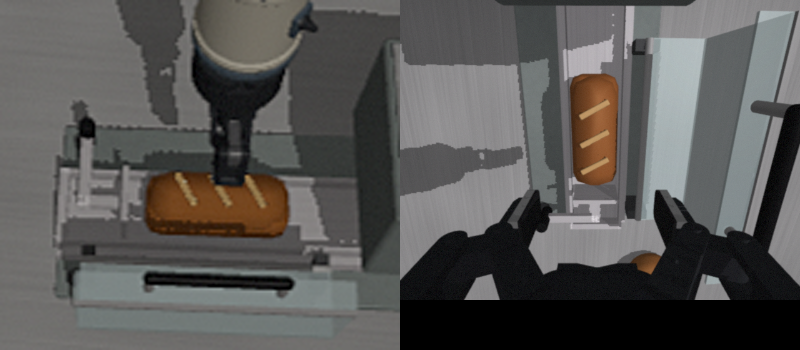

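The loaf lies centred and parallel in the trough: axis off by 0.04°, x about +0.4 mm. Next I'll go behind the knob with closed fingers.

>>> {"name": "carry_out", "arguments": {"commands": [[-15,-36,0,0,0,0],[-30,-71,0,0,0,0],[-45,-106,0,0,0,0],[-60,-141,0,0,0,0],[-74,-177,0,0,0,0],[-74,-177,-35,0,0,0],[-74,-177,-70,0,0,0],[-74,-177,-70,0,0,0]], "jaw": 0}}

```text
time: 10.9
position: [465.5, -158.0, 114.3]
tool_rot: [0.691, 0.723, -0.002, -0.005]
wrist_force: [-2.3, 1.2, -0.5]
grip_width: -0.2
gripper_force: 0.0
```

```bash
python3 - <<'E'
from h import *
d=snap('wrist')
s=bot.state();print(s['time'],s['grip_width'],s['wrist_force'],s['position'])
cv2.imwrite('pics/g5.png',d['img'][:,:,::-1])
k=(d['img'].max(2)<45).astype(np.uint8)
for q in cv2.findContours(k,0,2)[0]:
    if 60<cv2.contourArea(q): r=cv2.boundingRect(q);cc=(r[0]+r[2]/2,r[1]+r[3]/2);print('dark',r,onz(d,cc,82)[:2],onz(d,cc,58)[:2])
print(proj(d,[[471,-115,82],[471,-115,34],[471,-157,58]]))
E
```

```text
10.95 0.05388226035604249 [ 0.68364735 -0.98627597  1.05905811] [ 467.02548804 -157.96544237  116.92243107]
dark (10, 294, 611, 186) [ 469.63270533 -242.94773535] [ 470.34939254 -263.15636097]
dark (304, 173, 44, 39) [ 469.34151715 -113.91963248] [ 470.02219634 -118.17278632]
dark (521, 160, 49, 43) [ 587.12630253 -102.24188495] [ 602.37211737 -105.0509815 ]
[[328.9097071  194.59956703]
 [327.05122655 181.6315289 ]
 [324.16382516 251.96871509]]
```

View pics/g5.png

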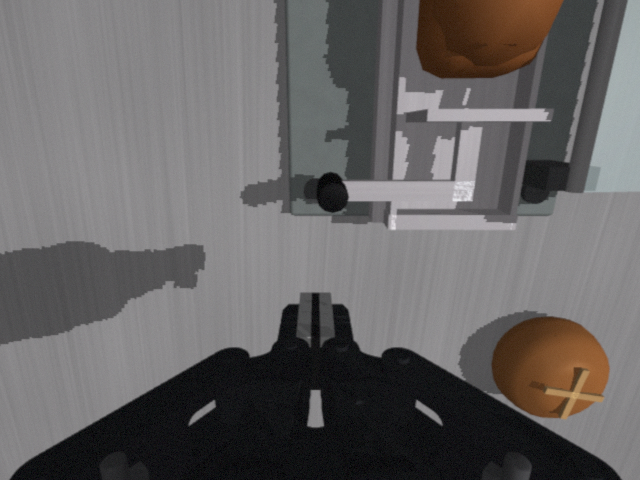

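The knob top is at (332,190), which is about (471,-113), straight ahead of the closed fingers. Descend behind it and push along the trough.

>>> {"name": "carry_out", "arguments": {"commands": [[0,0,-32,0,0,0],[0,0,-58,0,0,0],[0,0,-62,0,0,0],[0,0,-62,0,0,0],[-0.5,12,-62,0,0,0],[-1,22,-62,0,0,0],[-1.5,32,-62,0,0,0],[-2,42,-62,0,0,0]]}}

```text
time: 11.62
position: [469.8, -116.2, 60.0]
tool_rot: [0.69, 0.724, 0.001, 0.001]
wrist_force: [0.2, -6.1, 3.3]
grip_width: 0.3
gripper_force: 3.1
```

>>> {"name": "carry_out", "arguments": {"commands": [[-0.6,13,0,0,0,0],[-1.2,26,0,0,0,0],[-1.9,39,0,0,0,0],[-2.5,52,0,0,0,0],[-3.1,65,0,0,0,0],[-3.7,78,0,0,0,0],[-4.3,90,0,0,0,0],[-4.8,100,0,0,0,0]]}}

```text
time: 12.28
position: [464.8, -15.9, 59.6]
tool_rot: [0.69, 0.724, 0.001, 0.001]
wrist_force: [2.3, -5.0, 2.7]
grip_width: -0.2
gripper_force: 2.2
```

>>> {"name": "carry_out", "arguments": {"commands": [[-0.5,11,0,0,0,0],[-1,22,0,0,0,0],[-1.5,32,0,0,0,0],[-2,40,0,0,0,0],[-2.2,44,0,0,0,0]]}}

```text
time: 12.7
position: [461.6, 28.0, 58.7]
tool_rot: [0.69, 0.724, 0.0, 0.0]
wrist_force: [1.7, -4.6, 2.4]
grip_width: -0.0
gripper_force: 2.1
```

>>> {"name": "carry_out", "arguments": {"commands": [[-0.1,3,0,0,0,0],[-0.3,6,0,0,0,0],[-0.4,8,0,0,0,0]]}}

```text
time: 12.95
position: [461.2, 35.0, 58.5]
tool_rot: [0.69, 0.724, -0.0, -0.0]
wrist_force: [1.4, -4.1, 2.8]
grip_width: -0.1
gripper_force: 2.0
```

>>> {"name": "carry_out", "arguments": {"commands": [[-0.1,2,0,0,0,0],[-0.2,4,0,0,0,0]]}}

```text
time: 13.12
position: [461.0, 38.9, 58.5]
tool_rot: [0.69, 0.724, -0.0, -0.0]
wrist_force: [1.3, -4.3, 2.3]
grip_width: 0.4
gripper_force: 2.0
```

>>> {"name": "carry_out", "arguments": {"commands": [[-0.1,2,0,0,0,0],[-0.15,3,0,0,0,0]]}}

```text
time: 13.28
position: [460.9, 41.0, 58.5]
tool_rot: [0.69, 0.724, -0.001, 0.001]
wrist_force: [2.0, -17.5, 3.6]
grip_width: 0.1
gripper_force: 8.5
```

>>> {"name": "carry_out", "arguments": {"commands": [[-0.1,1,0,0,0,0],[-0.1,2,0,0,0,0]]}}

```text
time: 13.45
position: [460.8, 41.6, 58.5]
tool_rot: [0.689, 0.725, -0.001, 0.001]
wrist_force: [3.0, -28.1, 4.1]
grip_width: -0.1
gripper_force: 14.0
```

>>> {"name": "carry_out", "arguments": {"commands": [[-0.1,1,0,0,0,0],[-0.1,2,0,0,0,0]]}}

```text
time: 13.62
position: [460.6, 42.2, 58.5]
tool_rot: [0.689, 0.725, -0.002, 0.002]
wrist_force: [3.1, -39.3, 5.3]
grip_width: -0.0
gripper_force: 19.7
```

The loaf met the stop at y≈41, where 40 was predicted. Back off from the knob, rise and go above the guard handle.

>>> {"name": "carry_out", "arguments": {"commands": [[1,-12,0,0,0,0],[1.5,-28,0,0,0,0],[2,-30,38,0,0,0],[2,-30,78,0,0,0],[10,-30,115,0,0,0],[30,-30,148,0,0,0],[60,-30,174,0,0,0],[95,-28,194,0,0,0]]}}

```text
time: 14.28
position: [555.8, 18.2, 255.4]
tool_rot: [0.69, 0.724, 0.001, 0.0]
wrist_force: [0.9, 0.2, 0.4]
grip_width: 0.4
gripper_force: 0.0
```

>>> {"name": "carry_out", "arguments": {"commands": [[38,0,5,0,0,0],[76,1,10,0,0,0],[110,2,17,0,0,0],[125,3,17,0,0,0],[125,3,17,0,0,0],[125,3,17,0,0,0]], "jaw": 0.55}}

```text
time: 14.78
position: [680.0, 21.3, 268.0]
tool_rot: [0.69, 0.724, -0.001, -0.001]
wrist_force: [-0.7, -0.6, 0.3]
grip_width: 47.3
gripper_force: 0.0
```

```bash
python3 - <<'E'
from h import *
import pickle
eyes.get_image('top');d=snap('wrist','g6w.png');t=snap('top');c=snap('scene')
s=bot.state();print(s['time'],s['grip_width'],s['wrist_force'],s['position'],s['tool_rot'])
a=cv2.resize(c['img'][160:310,290:450],(400,375),interpolation=cv2.INTER_CUBIC);b=cv2.resize(d['img'],(400,300))
b=np.vstack([b,np.zeros((75,400,3),np.uint8)])
q=proj(d,[[680.5,21.5,209],[680.5+2.4,-28.5,209],[680.5-2.4,71.5,209],[680.5,21.5,174]]);print(q)
cv2.imwrite('pics/g6.png',np.hstack([a,b])[...,::-1])
pickle.dump((d,t,c),open('v6.pkl','wb'))
E
```

```text
14.9833 46.85355167198879 [0.7139195  0.57115021 0.48842939] [679.37880672  21.01950415 269.44536464] [ 6.89934168e-01  7.23871896e-01 -3.32247711e-04 -4.61004496e-04]
[[316.81444361 250.82885907]
 [316.68876245 318.14563114]
 [316.95790744 173.98741492]
 [316.75629972 235.14408517]]
```

View pics/g6.png

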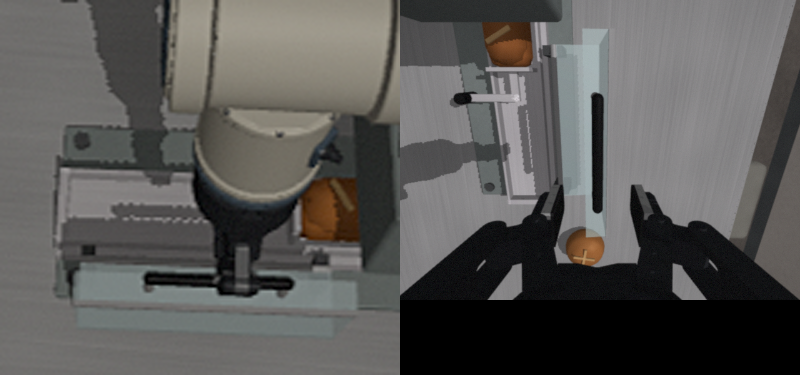

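The handle is at wrist columns ≈317, rows 149–339, straight between the open fingers. The loaf shows under the head with the pusher behind it. Descend and grip the bar.

>>> {"name": "carry_out", "arguments": {"commands": [[0,0,-25,0,0,0],[0,0,-48,0,0,0],[0,0,-61,0,0,0],[0,0,-61,0,0,0]]}}

```text
time: 15.32
position: [678.2, 20.9, 205.5]
tool_rot: [0.69, 0.724, -0.002, -0.002]
wrist_force: [-0.8, -0.3, -0.0]
grip_width: 46.9
gripper_force: 0.0
```

>>> {"name": "carry_out", "arguments": {"commands": [[0,0,0,0,0,0],[0,0,0,0,0,0],[0,0,0,0,0,0],[0,0,0,0,0,0],[0,0,0,0,0,0]], "jaw": 0}}

```text
time: 15.73
position: [681.2, 21.0, 209.6]
tool_rot: [0.69, 0.724, 0.001, 0.0]
wrist_force: [0.7, -0.5, 0.2]
grip_width: -0.0
gripper_force: 0.0
```

```bash
python3 - <<'E'
from h import *
s=bot.state();p=s['position'];print(p,s['grip_width'],s['gripper_force'],s['wrist_force'])
hz=60;th0=np.arctan2(148.5,-69.8)
f=np.radians(115);c,sn=np.cos(.048),np.sin(.048)
# arc shifts relative to start, in slicer x,z -> world
for ph in np.linspace(115,17,15):
    q=np.radians(ph);dx=-164.5*(np.cos(q)-np.cos(f));dz=164.5*(np.sin(q)-np.sin(f));print(round(ph),np.round([dx*c,dx*sn,dz],1))
E
```

```text
[681.17422078  20.9565575  209.57681508] -0.03458369934445423 0.0 [ 0.68287837 -0.48262735  0.16447783]
115 [-0. -0.  0.]
108 [-18.7  -0.9   7.4]
101 [-38.1  -1.8  12.4]
94 [-58.   -2.8  15. ]
87 [-78.   -3.7  15.2]
80 [-98.   -4.7  12.9]
73 [-117.5   -5.6    8.2]
66 [-136.3   -6.5    1.2]
59 [-154.1   -7.4   -8.1]
52 [-170.6   -8.2  -19.5]
45 [-185.6   -8.9  -32.8]
38 [-198.9   -9.6  -47.8]
31 [-210.3  -10.1  -64.4]
24 [-219.5  -10.5  -82.2]
17 [-226.6  -10.9 -101. ]
```

The fingers shut on nothing, so I'll look.

```bash
python3 - <<'E'
from h import *
d=snap('wrist');c=snap('scene')
a=cv2.resize(c['img'][220:310,330:430],(400,360),interpolation=cv2.INTER_CUBIC);b=cv2.resize(d['img'][100:400,120:520],(400,300))
b=np.vstack([b,np.zeros((60,400,3),np.uint8)])
cv2.imwrite('pics/g7.png',np.hstack([a,b])[...,::-1])
print(proj(d,[[680.5,21.5,209],[681,21,195.6]]),proj(c,[[680.5,21.5,209],[681,21,195.6]]))
E
```

```text
[[313.16397434 289.58822644]
 [314.15128828 279.47811207]] [[377.32803349 272.06657197]
 [376.53699351 274.163121  ]]
```

View pics/g7.png

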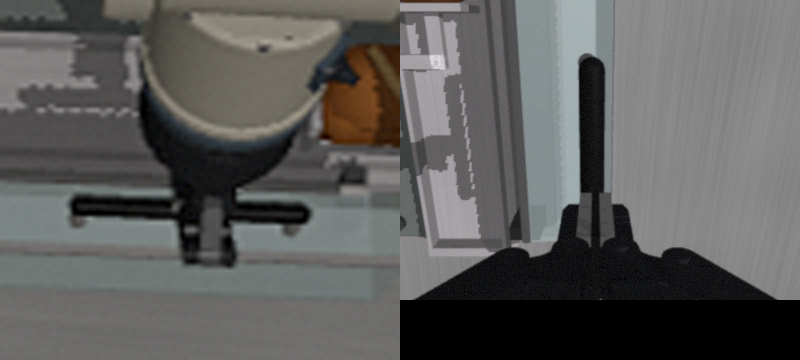

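The picture shows the shut fingertips above the bar, not around it. The pads seem to sit higher than the nominal tip, so I'll work out their real depth from the wrist calibration (no more pictures).

```bash
python3 - <<'E'
from h import *
import pickle
d=eyes.get_image('wrist');s=bot.state();p=s['position'];print(p)
R=cv2.Rodrigues(d['rvec'])[0]
for row in(285,293,300):
    c,v=ray(d,(317,row))
    for off in(0,5,11): 
        k=(p[1]+off-c[1])/v[1]; print(row,off,(c+k*v-p).round(1))
g=d['img'].max(2);print('col 317-7 rows',g[270:350:5,309],'bar col rows',g[150:300:10,313])
c=eyes.get_image('scene');t=eyes.get_image('top')
# handle ends now, darkest rows in scene; triangulate its visible left part in scene/wrist
gs=c['img'].max(2)
def cen(g,x,lo,hi,th=45):
    r=np.where(g[lo:hi,x]<th)[0]+lo; return (x,r.mean()) if len(r) else None
print('scene bar',[cen(gs,x,262,282) for x in(352,358,364,398,404)])
v0=pickle.load(open('v0.pkl','rb'))['scene']['img'].max(2);print('before  ',[cen(v0,x,262,282) for x in(352,358,364,398,404)])
# bar columns in wrist rows 170..270
print('wrist bar',[(y,(np.where(d['img'].max(2)[y,280:360]<45)[0]+280).mean()) for y in(175,200,225,250,270)])
E
```

```text
[680.88065612  20.94188659 208.94194295]
285 0 [ 1.4  0.  -7.1]
285 5 [1.1 5.  3.5]
285 11 [ 0.7 11.  16.3]
293 0 [1.3 0.  2.1]
293 5 [ 1.   5.  12.2]
293 11 [ 0.6 11.  24.3]
300 0 [1.3 0.  9.5]
300 5 [ 1.   5.  19.1]
300 11 [ 0.6 11.  30.7]
col 317-7 rows [14 17 17 20 19 75 76 80 75 76 68 70 65 66 83 66] bar col rows [179  19  28  20  27  25  23  18  24  15  28  20  21  19  18]
scene bar [(352, np.float64(271.0)), (358, np.float64(271.0)), (364, np.float64(271.5)), (398, np.float64(273.0)), (404, np.float64(273.0))]
before   [(352, np.float64(271.0)), (358, np.float64(271.0)), (364, np.float64(271.5)), (398, np.float64(273.0)), (404, np.float64(273.0))]
wrist bar [(175, np.float64(312.0)), (200, np.float64(312.0)), (225, np.float64(312.5)), (250, np.float64(312.0)), (270, np.float64(312.0))]
```

The pads really end about 20 mm short of the reported TCP, which also explains the loaf grips. Reopen, go lower in guarded steps and regrip.

>>> {"name": "carry_out", "arguments": {"commands": [[0,0,0,0,0,0],[0,0,0,0,0,0],[0,0,0,0,0,0],[0,0,-8,0,0,0],[0,0,-16,0,0,0],[0,0,-24,0,0,0],[0,0,-28,0,0,0]], "jaw": 0.5}}

```text
time: 16.57
position: [679.8, 20.9, 178.5]
tool_rot: [0.69, 0.724, -0.001, -0.001]
wrist_force: [-0.1, -0.2, -0.7]
grip_width: 42.9
gripper_force: 0.0
```

>>> {"name": "carry_out", "arguments": {"commands": [[0,0,0,0,0,0],[0,0,0,0,0,0],[0,0,0,0,0,0],[0,0,0,0,0,0],[0,0,0,0,0,0]], "jaw": 0}}

```text
time: 16.98
position: [680.7, 20.9, 180.6]
tool_rot: [0.69, 0.724, -0.0, -0.0]
wrist_force: [1.0, -0.1, -3.4]
grip_width: 9.3
gripper_force: 58.6
```

The bar is gripped: 9.3 reads about 2 mm low, as it did with the loaf. Swing it along the arc, checking forces.

>>> {"name": "carry_out", "arguments": {"commands": [[-9,-0.4,4,0,0,0],[-18.7,-0.9,7.4,0,0,0],[-28.3,-1.4,10.2,0,0,0],[-38.1,-1.8,12.4,0,0,0]]}}

```text
time: 17.32
position: [642.4, 19.1, 193.8]
tool_rot: [0.69, 0.724, 0.001, 0.001]
wrist_force: [4.9, -0.3, -1.0]
grip_width: 9.3
gripper_force: 58.4
```

>>> {"name": "carry_out", "arguments": {"commands": [[-10,-0.5,1.6,0,0,0],[-19.9,-1,2.6,0,0,0],[-29.9,-1.4,3,0,0,0],[-39.9,-1.9,2.8,0,0,0]]}}

```text
time: 17.65
position: [603.2, 17.2, 197.6]
tool_rot: [0.69, 0.724, 0.002, 0.002]
wrist_force: [5.1, 0.1, -0.5]
grip_width: 9.7
gripper_force: 58.5
```

>>> {"name": "carry_out", "arguments": {"commands": [[-20,-1,-2.3,0,0,0],[-39.5,-1.9,-7,0,0,0],[-58.3,-2.8,-14,0,0,0],[-76.1,-3.7,-23.3,0,0,0],[-92.6,-4.5,-34.7,0,0,0],[-107.6,-5.2,-48,0,0,0]]}}

```text
time: 18.15
position: [494.4, 12.0, 149.6]
tool_rot: [0.69, 0.724, 0.001, 0.001]
wrist_force: [2.2, 1.2, 2.6]
grip_width: 9.2
gripper_force: 58.5
```

>>> {"name": "carry_out", "arguments": {"commands": [[-13.3,-0.7,-15,0,0,0],[-24.7,-1.2,-31.6,0,0,0],[-33.9,-1.6,-49.4,0,0,0],[-33.9,-1.6,-49.4,0,0,0]]}}

```text
time: 18.48
position: [460.1, 10.3, 97.4]
tool_rot: [0.69, 0.724, 0.001, 0.001]
wrist_force: [6.1, -0.8, -7.6]
grip_width: 9.6
gripper_force: 59.2
```

>>> {"name": "carry_out", "arguments": {"commands": [[-2.8,-0.1,-6,0,0,0],[-5,-0.1,-12,0,0,0],[-5,-0.1,-12,0,0,0]]}}

```text
time: 18.73
position: [457.7, 10.5, 88.6]
tool_rot: [0.69, 0.724, 0.002, 0.001]
wrist_force: [0.3, 0.3, 20.4]
grip_width: 9.0
gripper_force: 65.5
```

>>> {"name": "carry_out", "arguments": {"commands": [[-0.5,0,-2,0,0,0],[-1,0,-4,0,0,0],[-1,0,-4,0,0,0]]}}

```text
time: 18.98
position: [457.9, 11.0, 86.7]
tool_rot: [0.69, 0.723, 0.002, 0.002]
wrist_force: [-8.5, 3.0, 52.2]
grip_width: 9.1
gripper_force: 71.4
```

The guard is hard down on its stop (52 N). Relieve the force, open slightly and rise clear.

>>> {"name": "carry_out", "arguments": {"commands": [[1,0,3,0,0,0],[1,0,4.5,0,0,0],[1,0,4.5,0,0,0]]}}

```text
time: 19.23
position: [458.0, 11.0, 88.2]
tool_rot: [0.69, 0.723, 0.002, 0.001]
wrist_force: [6.4, 4.0, -1.6]
grip_width: 9.1
gripper_force: 65.5
```

>>> {"name": "carry_out", "arguments": {"commands": [[0,0,0,0,0,0],[0,0,0,0,0,0],[0,0,0,0,0,0],[0,0,12,0,0,0],[0,0,35,0,0,0],[0,0,70,0,0,0],[-10,0,105,0,0,0],[-20,-20,135,0,0,0]], "jaw": 0.28}}

```text
time: 19.9
position: [435.5, -8.2, 223.6]
tool_rot: [0.689, 0.724, 0.0, -0.001]
wrist_force: [-0.1, -0.3, 0.1]
grip_width: 23.9
gripper_force: 0.0
```

>>> {"name": "carry_out", "arguments": {"commands": [[-10,-38,0,0,0,0],[-20,-76,0,0,0,0],[-30,-112,0,0,0,0],[-40,-148,0,0,0,0],[-50,-180,0,0,0,0],[-50,-180,0,0,0,0],[-50,-180,0,0,0,0]]}}

```text
time: 20.48
position: [384.9, -190.6, 221.6]
tool_rot: [0.691, 0.723, -0.0, -0.001]
wrist_force: [-0.4, -0.1, -0.5]
grip_width: 24.2
gripper_force: 0.0
```

```bash
python3 - <<'E'
from h import *
w=eyes.get_image('wrist');c=eyes.get_image('scene');t=eyes.get_image('top');s=bot.state();print(s['time'],s['position'],s['wrist_force'])
def dk(d,box,th=45):
    x0,y0,x1,y1=box;k=np.zeros(d['img'].shape[:2],np.uint8);k[y0:y1,x0:x1]=d['img'][y0:y1,x0:x1].max(2)<th
    for q in cv2.findContours(k,0,2)[0]:
        if cv2.contourArea(q)>15: print(cv2.boundingRect(q),np.round(cv2.minAreaRect(q)[0],1))
def W(x,y,z): return [543+x*.99885-y*.048,60+x*.048+y*.99885,z]
P=[W(-89,-45,115),W(-89,-105,115),W(-89,15,115),W(-80,4,82),W(0,50,75)]
for n,d in(('wrist',w),('scene',c),('top',t)): print(n,proj(d,P).round(1).tolist())
print('scene');dk(c,(310,170,460,260));print('top');dk(t,(200,240,340,310))
for d in (c,t):
    h=cv2.cvtColor(d['img'],cv2.COLOR_RGB2HSV);m=((h[...,0]<22)&(h[...,1]>70)&(h[...,2]>50)).astype(np.uint8)
    for q in cv2.findContours(m,0,2)[0]:
        if cv2.contourArea(q)>100: print('brown',cv2.boundingRect(q))
E
```

```text
20.6333 [ 386.02525724 -188.69817954  221.65268313] [ 0.538326    0.32277596 -0.47456821]
wrist [[446.1, -80.1], [436.1, 31.1], [457.8, -211.9], [450.5, -144.4], [580.9, -230.3]]
scene [[374.0, 200.6], [350.8, 199.8], [397.3, 201.4], [391.5, 210.1], [409.5, 239.7]]
top [[260.5, 281.9], [288.0, 281.1], [233.0, 282.8], [240.2, 278.2], [219.7, 243.7]]
scene
(348, 199, 52, 6) [373.5 201.5]
(432, 180, 16, 80) [438.7 219.6]
top
(231, 274, 60, 11) [260.5 279. ]
brown (246, 265, 33, 33)
brown (205, 261, 33, 33)
brown (427, 231, 7, 26)
brown (476, 128, 38, 18)
brown (54, 31, 90, 86)
brown (567, 0, 38, 23)
brown (82, 396, 53, 28)
brown (193, 232, 7, 26)
brown (406, 181, 36, 35)
brown (362, 180, 35, 35)
```

The handle sits within 1 px of its predicted shut position, and the arm is clear. The buns' pixel boxes are within about 2 px of where they started. Handing in.

```bash
python3 -c "
from plant import workorder
print(workorder.close_job())"
```

```text
the job is handed in; nothing more can be done
None
```

The job is handed in, with no verdict returned: the loaf was pushed home to the stop with the pusher against it, the guard is shut and released, and the buns and shaker were left alone, but I viewed 12 pictures, over the limit of 10.

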